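# Set out the carving gouges by width

## Robot

A 7-joint arm with a two-finger parallel gripper is mounted at the origin on the work surface. World frame = base frame: x ahead of the robot, y to its left, z up, the work surface at z = 0. Lengths are in mm, angles in degrees, forces in N, time in s.
With the tool pointing down it reaches from about 425 to 825 mm from the base axis. Payload 3.6 kg.
Tool frame: the origin (TCP) lies between the finger pads; the fingertips stand 22 mm ahead of it and the grasp point (between the pads) lies 3 mm ahead of it; z points along the fingers, y is the line along which they close (so a half turn about z gives the same grasp; the last joint's range is limited). The gripper opens to 93 mm and grips with 3 to 60 N. Pads are 15 mm wide; open, the fingers measure 128 mm over their backs; the gripper's body (75 mm by 188 mm) begins 65 mm behind the grasp point.
Start: joints at [-64.544, 35.231, -0.722, 81.555, 0.464, 63.22, -2.315], TCP at [294.804, 579.27, 240.64] pointing down, gripper open.
Joint ranges: [-178.69, 178.69], [-17.37, 117.87], [-77.05, 75.6], [15.02, 138.74], [-78.02, 258.01], [0.78, 113.62], [-162.83, 162.83]. Speed limits (degrees/s): [159.86, 159.86, 180, 180, 180, 180, 180].

## Interface

Orientations are given as [roll, pitch, yaw] about the fixed x, y, z axes, in that order (R = Rz(yaw) Ry(pitch) Rx(roll)).
In Python, from workcell import ctrl, eyes, workorder gives the robot as it stands. The module is installed in compiled form; this text tells all that it offers.
- The arm moves only by the tool send_rows, never from a script. Its argument "motion" is a list of rows, each a list of 6 numbers: the shift along the tool's x, y, z in mm, then the turn, a rotation vector about the tool's x, y, z in degrees. In form: [[x, y, z, wx, wy, wz], ...]. A call has 1 to 8 rows; each row shifts and turns the commanded pose from where the row before left it, along the tool's axes as they then stand; what a row does not reach is not made up. A row lasts 1/10 s, in which the tool goes at most 50 mm and 8.59 degrees, less where a joint would pass 70% of its speed; a pose out of reach is approached as far as the arm can. A call with a gripper value outside its range is refused whole. "gripper" is the closure, from 0 (fully open) to 1 (shut), set as the call begins (left out, the last holds). The fingers move at their own pace and stop on an object; the grip force is fixed at half the most. Time passes only in rows, so rows that do not move let the fingers close. It gives the time, the measured TCP pose, the force, the opening and the grip force at its end, in the units of the state.
- ctrl.get_state(): the state, without advancing time (a new reading comes with each control period).
- eyes.snapshot(name): name is "side" or "top"; returns a dict with "image" (400x640x3 uint8, red, green, blue), "intrinsics" (3x3 intrinsics, pixels), "dist" ([k1, k2, p1, p2, k3] as OpenCV has them; the pictures are not rectified), "R" (3x3) and "t" (3): a world point X has camera coordinates R X + t. Camera axes: x right, y down, z forward; pixel columns grow to the right and rows downward; lengths in mm; the calibration is good to about 2 mm. A picture is of the moment at which its call begins. There is no depth.
- workorder.close_job(): hands the job in; it is judged then, once.
The state is a dict: "t": time; "q": joint angles; "qd": joint speeds; "effort": joint torques, N m; "tcp_pos": TCP position; "ee_rot": TCP orientation; "ft_force": force on the tool from outside, world axes, zero at the start; "moment": the same for the moment, N m; "opening": opening from 0.0 (shut) to 1.0 (fully open); "grip_force": force on a finger pad.
Only numpy, scipy, OpenCV 4.12 (cv2) and the standard library are available. Lean on these libraries where they do the work, as an engineer would, in place of code of your own. Each camera call takes 0.05 s, during which the arm holds its last target. There are 200 camera calls.

## Task

Lay the four carving gouges in the cradles of the tool stand, one in each, in order of the width of their cutting edges: the narrowest in the cradle nearest the carved panel, the widest in the one farthest from it. Each lies level and fully down, handle in the wide saddle and bare shank in the narrow one. Set them down gently, without dropping them, and leave all four lying still.

Things in the scene. Friction and masses are not known exactly. Their poses are not given: they have to be found in the camera images.
- gouge_8: Narrowest of 4 carving gouges: cutting edge 8 mm wide, blade not flared; octagonal wood handle 28 mm across flats, brass ferrule, thin steel shank. Lies level on a flat, axis 14 mm up. Origin: on the handle's axis, where to grip; x towards the butt (cutting edge at x -108 mm), z up. Handle x -30 to +60 mm (rounded butt to +68), ferrule to -48, bare shank (10 mm thick) -48 to -80. About 90 g.
- gouge_20: Second narrowest of 4 carving gouges: blade flares to an edge 20 mm wide; octagonal wood handle 28 mm across flats, brass ferrule, thin steel shank. Lies level on a flat, axis 14 mm up. Origin: on the handle's axis, where to grip; x towards the butt (cutting edge at x -116 mm), z up. Handle x -30 to +60 mm (rounded butt to +68), ferrule to -48, bare shank (10 mm thick) -48 to -80. About 100 g.
- gouge_34: Second widest of 4 carving gouges: blade flares to an edge 34 mm wide; octagonal wood handle 28 mm across flats, brass ferrule, thin steel shank. Lies level on a flat, axis 14 mm up. Origin: on the handle's axis, where to grip; x towards the butt (cutting edge at x -124 mm), z up. Handle x -30 to +60 mm (rounded butt to +68), ferrule to -48, bare shank (10 mm thick) -48 to -80. About 120 g.
- gouge_48: Widest of 4 carving gouges: blade flares to an edge 48 mm wide; octagonal wood handle 28 mm across flats, brass ferrule, thin steel shank. Lies level on a flat, axis 14 mm up. Origin: on the handle's axis, where to grip; x towards the butt (cutting edge at x -130 mm), z up. Handle x -30 to +60 mm (rounded butt to +68), ferrule to -48, bare shank (10 mm thick) -48 to -80. About 140 g.
- cradle_a: One of 4 alike dark wooden cradles in a row on the stand (letters in no order: go by position). Origin: on the board, under where the seated gouge's origin comes; x as the seated gouge's (edge to -x). Wide saddle for the handle at x +42 mm (16 mm long): flat floor 18 mm above the origin, 33 mm wide, walls leaning out to 47 mm at the top, 36 mm up.
- cradle_b: One of 4 alike dark wooden cradles in a row on the stand (letters in no order: go by position). Origin: on the board, under where the seated gouge's origin comes; x as the seated gouge's (edge to -x). Narrow saddle for the bare shank at x -64 mm (10 mm long): floor 27 mm above the origin, 15 mm wide, walls leaning out to 26 mm at the top, 43 mm up.
- cradle_c: One of 4 alike dark wooden cradles in a row on the stand (letters in no order: go by position). Origin: on the board, under where the seated gouge's origin comes; x as the seated gouge's (edge to -x). A seated gouge lies level, its axis 32 mm above the cradle's origin and 44 mm above the bench, its x along the cradle's x.
- cradle_d: One of 4 alike dark wooden cradles in a row on the stand (letters in no order: go by position). Origin: on the board, under where the seated gouge's origin comes; x as the seated gouge's (edge to -x). Between its two saddles there is only a low bar 18 mm wide and 10 mm high under the handle, so fingers pass on both sides.
- stand: Fixed plywood board 200 (x) by 280 (y) by 12 mm with two aluminium tracks, on which the 4 cradles stand side by side, 58 to 82 mm apart. Origin: on the bench under the middle of its far edge; the board spans x -200 to 0 mm, cradle origins at x -105 and y near -105, -35, 35, 105 mm, 12 mm up. x points away from the robot, y along the row, z up.
- panel: The carving in progress: fixed pale wooden panel 190 by 150 mm, 20 mm thick (26 at its raised border), with four carved scrolls, lying well to the left or right of the stand; a black sketchbook lies on the other side. Origin: centre of its underside, z up. Not to be moved.
There are look-alikes about, which are no part of the job. What is shaped like the gouge_8 but pink is not meant.

How it is judged (in metres and radians):
At the end, for the whole second after the job is handed in: Each gouge at rest in its own cradle: origins within 12 mm in plan, axis 38 to 50 mm above the bench, level within 0.07 rad, along the stand's x within 0.12 rad, cutting edge to -x; widths run 8, 20, 34, 48 mm along the row, starting at the end nearest the panel ((horizontal distance between gouge_8 and cradle_a below 0.012 m or horizontal distance between gouge_8 and cradle_b below 0.012 m or horizontal distance between gouge_8 and cradle_c below 0.012 m or horizontal distance between gouge_8 and cradle_d below 0.012 m) and height (world z) of gouge_8 between 0.038 and 0.05 m and angle between gouge_8's own x axis and vertical between 1.5 and 1.64 rad and angle between the x axis of each of gouge_8, gouge_20, gouge_34, gouge_48 and the x axis of stand, either way round below 0.12 rad and x of stand in the frame of gouge_8 above 0.05 m and linear speed of each of gouge_8, gouge_20, gouge_34, gouge_48 below 0.02 m/s and angular speed of each of gouge_8, gouge_20, gouge_34, gouge_48 below 0.2 rad/s and (horizontal distance between gouge_20 and cradle_a below 0.012 m or horizontal distance between gouge_20 and cradle_b below 0.012 m or horizontal distance between gouge_20 and cradle_c below 0.012 m or horizontal distance between gouge_20 and cradle_d below 0.012 m) and height (world z) of gouge_20 between 0.038 and 0.05 m and angle between gouge_20's own x axis and vertical between 1.5 and 1.64 rad and x of stand in the frame of gouge_20 above 0.05 m and (horizontal distance between gouge_34 and cradle_a below 0.012 m or horizontal distance between gouge_34 and cradle_b below 0.012 m or horizontal distance between gouge_34 and cradle_c below 0.012 m or horizontal distance between gouge_34 and cradle_d below 0.012 m) and height (world z) of gouge_34 between 0.038 and 0.05 m and angle between gouge_34's own x axis and vertical between 1.5 and 1.64 rad and x of stand in the frame of gouge_34 above 0.05 m and (horizontal distance between gouge_48 and cradle_a below 0.012 m or horizontal distance between gouge_48 and cradle_b below 0.012 m or horizontal distance between gouge_48 and cradle_c below 0.012 m or horizontal distance between gouge_48 and cradle_d below 0.012 m) and height (world z) of gouge_48 between 0.038 and 0.05 m and angle between gouge_48's own x axis and vertical between 1.5 and 1.64 rad and x of stand in the frame of gouge_48 above 0.05 m and ((y of each of panel, gouge_20 in the frame of stand above 0 m and y of gouge_8 in the frame of stand between 0.07 and 0.14 m and y of gouge_20 in the frame of stand below 0.07 m and y of gouge_34 in the frame of stand between -0.07 and 0 m and y of gouge_48 in the frame of stand between -0.14 and -0.07 m) or (y of each of panel, gouge_20 in the frame of stand below 0 m and y of gouge_48 in the frame of stand between 0.07 and 0.14 m and y of gouge_34 in the frame of stand between 0 and 0.07 m and y of gouge_20 in the frame of stand above -0.07 m and y of gouge_8 in the frame of stand between -0.14 and -0.07 m))); the robot touches nothing.
It fails at once if a gouge is dropped or thrown: it moves faster than 0.7 m/s (a free fall of about 25 mm) without being held by the fingers ((contact force between gouge_8 and the fingers below 0.1 N and linear speed of gouge_8 above 0.7 m/s) or (contact force between gouge_20 and the fingers below 0.1 N and linear speed of gouge_20 above 0.7 m/s) or (contact force between gouge_34 and the fingers below 0.1 N and linear speed of gouge_34 above 0.7 m/s) or (contact force between gouge_48 and the fingers below 0.1 N and linear speed of gouge_48 above 0.7 m/s)).
It also fails if it takes over 102 s, if anything falls off the work surface, if the arm or the gripper's body presses on something with over 40 N, if the wrist force passes 120 N, or if a joint passes its speed limit or range.

## Working session

There is one attempt and no reset: what is moved stays moved. The work goes in short steps, Python scripts to look and compute and a tool call to move; the robot and the scene stay as the last step left them, time stands still between calls to the robot, and variables do not carry over. Pictures are saved under pics/ and viewed, at most 14 in all, crops included, and the job is handed in when it is done.

Besides the shell and the picture viewer there is one more tool, called after "Call:" by a JSON object that holds its "op" and its "data", one argument or row to a line. send_rows: Moves the arm, as the interface text tells. Its arguments: {"type":"object","properties":{"motion":{"type":"array","items":{"type":"array","items":{"type":"number"}}},"gripper":{"type":"number"}},"required":["motion"]}

```bash
mkdir -p pics; python3 - <<'E'
from workcell import ctrl, eyes
import cv2
for n in("top","side"):
    s=eyes.snapshot(n); cv2.imwrite(f"pics/{n}0.png",s["image"][:,:,::-1])
    print(n,s["intrinsics"],s["dist"],s["R"],s["t"])
print(ctrl.get_state())
E
```

```text
top [[389.50813638   0.         318.09656057]
 [  0.         389.50813638 193.12967631]
 [  0.           0.           1.        ]] [-0.02467051  0.          0.          0.          0.        ] [[-0.00915821 -0.99995482 -0.00254601]
 [-0.99861142  0.00927794 -0.05185705]
 [ 0.05187833  0.00206755 -0.99865127]] [   8.94697851  488.28437088 1165.62866586]
side [[464.78198922   0.         319.75105095]
 [  0.         464.78198922 199.61583234]
 [  0.           0.           1.        ]] [-0.06808855  0.          0.          0.          0.        ] [[-0.87343955 -0.48663081 -0.01714084]
 [-0.30492766  0.57407243 -0.75990787]
 [ 0.37963466 -0.65850687 -0.64980476]] [ 438.31115287  184.65486056 1526.445064  ]
{'t': 0.1, 'q': array([-64.54457781,  35.28315915,  -0.72333443,  81.62952191,
         0.46249148,  63.21927334,  -2.31370463]), 'qd': array([ 2.74238579e-02, -9.52824037e-02,  1.77129374e-02, -2.41280096e-01,
       -1.54927072e-02, -1.33458208e-02,  1.69884946e-04]), 'effort': array([ 1.34503156e-03, -4.60040081e+01,  2.10202206e-01, -1.66243744e+01,
       -6.11205725e-02,  1.69226975e-02,  1.18317357e-04]), 'tcp_pos': array([294.51478054, 578.72676873, 239.6182898 ]), 'ee_rot': array([-1.79870859e+02, -1.77837684e-04,  1.53030674e+02]), 'ft_force': array([-0.23414547,  0.37781246, -0.62486644]), 'moment': array([-0.02658779,  0.0172199 , -0.01988412]), 'grip_force': 0.0, 'opening': 1.0025705794457396}
```

View pics/top0.png

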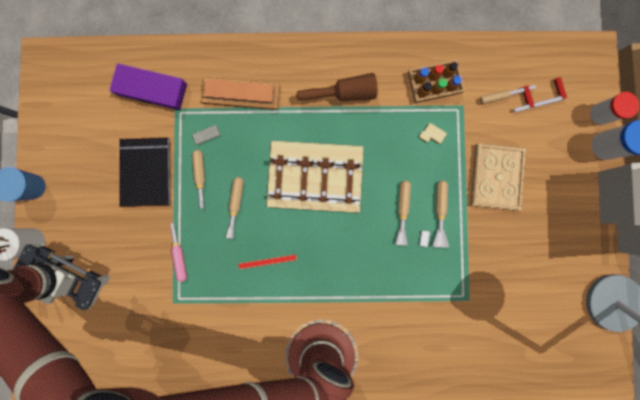

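View pics/side0.png

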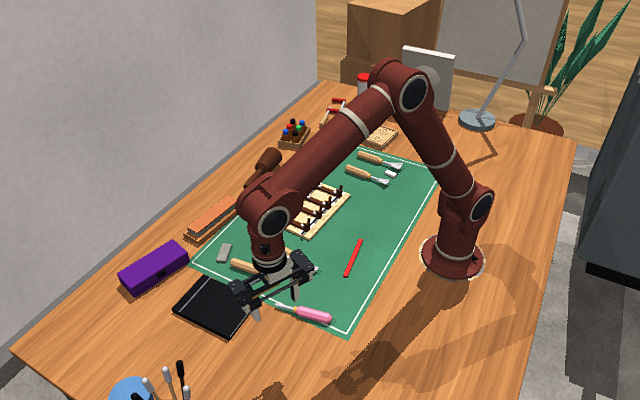

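```bash
python3 - <<'E'
import cv2
i=cv2.imread("pics/top0.png")
a=cv2.resize(i[130:290,160:380],None,fx=3.6,fy=3.6,interpolation=cv2.INTER_CUBIC);cv2.imwrite("pics/c1.png",a)
a=cv2.resize(i[130:260,255:455],None,fx=4,fy=4,interpolation=cv2.INTER_CUBIC);cv2.imwrite("pics/c2.png",a)
E
```

```text
(no output)
```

View pics/c1.png

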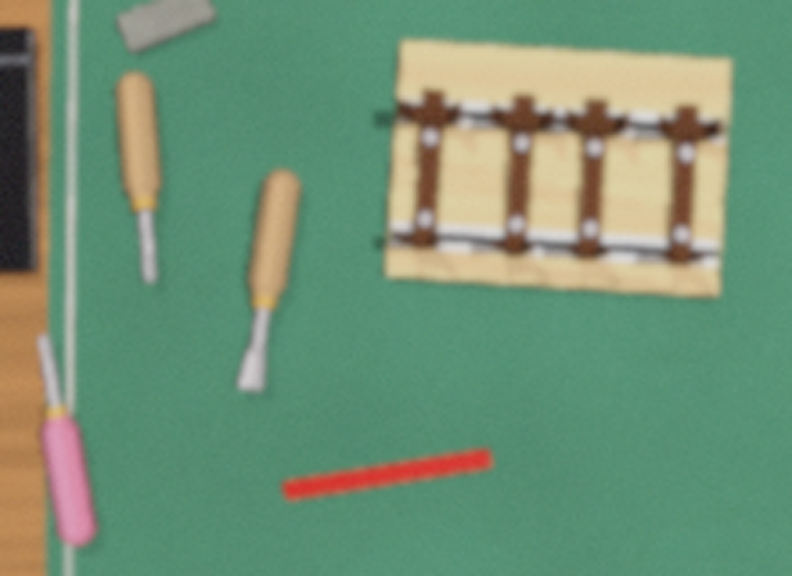

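View pics/c2.png

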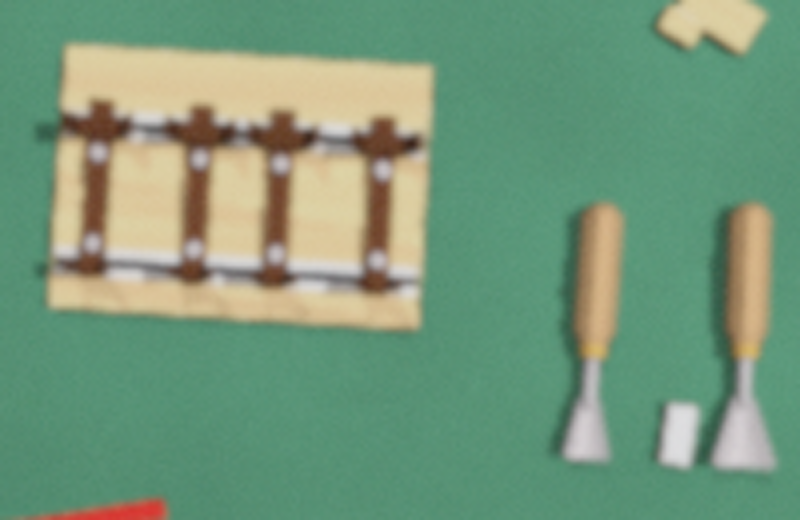

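Pictures: the panel is on the right at (499,177), which is −y, and the sketchbook is on the left. The candidates are (199,180), unflared, = gouge_8; (236,207), slight flare, = gouge_20; (403,212) = gouge_34; and (442,213), widest, = gouge_48. The pink one at (178,252) is the look-alike and is left out. The enlarged crops confirm the widths. The cradles have their wide saddle at +x (top of the picture). From the right they take 8, 20, 34, 48.

```bash
cat > h.py <<'E'
import numpy as np, cv2
from workcell import ctrl, eyes
def world(s,px,z):
    px=np.float64(px).reshape(-1,1,2)
    n=cv2.undistortPoints(px,s["intrinsics"],np.array(s["dist"]))[:,0]
    d=np.c_[n,np.ones(len(n))]@s["R"]; c=-s["R"].T@s["t"]
    return (c+d*((z-c[2])/d[:,2])[:,None])[:,:2]
def proj(s,P): 
    return cv2.projectPoints(np.float64(P).reshape(-1,3),cv2.Rodrigues(s["R"])[0],s["t"],s["intrinsics"],np.array(s["dist"]))[0][:,0]
E
python3 - <<'E'
from h import *
s=eyes.snapshot("top")
c1=lambda p:(np.array(p)+.5)/3.6-.5+[160,130]
c2=lambda p:(np.array(p)+.5)/4-.5+[255,130]
B=world(s,c2([(65,44),(434,65),(419,329),(48,308)]),12)
print("board",B.round(1).tolist(),[np.linalg.norm(B[i]-B[i-1]).round(1) for i in range(4)])
xs=((B[0]+B[1])/2-(B[2]+B[3])/2); print("yaw",np.degrees(np.arctan2(xs[1],xs[0])), np.degrees(np.arctan2(*( (B[0]-B[1])*[-1,1] )[[0,1]])))
yaw=np.arctan2(xs[1],xs[0]);ex=np.array([np.cos(yaw),np.sin(yaw)]);ey=np.array([-ex[1],ex[0]])
O=B.mean(0)+100*ex; print("stand O",O)
for n,a,b in(("c1",(97,152),(92,242)),("c2",(200,158),(194,248)),("c3",(280,162),(276,254)),("c4",(382,170),(376,259))):
    w=world(s,c2([a,b]),22); l=np.c_[(w-O)@ex,(w-O)@ey]; y=l[:,1].mean()
    print(n,l.round(1).tolist(),"origin",(O-105*ex+y*ey).round(1))
img=s["image"].astype(int)
G={"8":(c1,(134,71),(145,194),(150,283),108),"20":(c1,(284,168),(265,296),(250,391),116),"34":(c2,(603,202),(594,343),(585,462),124),"48":(c2,(751,202),(747,343),(744,469),130)}
for n,(c,b,h,e,L) in G.items():
    P=c([b,h,e]); w=world(s,P,14); w[2]=world(s,P[2:],10)[0]
    m=np.zeros(img.shape[:2],bool); x0,y0=(P[:2].min(0)-8).astype(int);x1,y1=(P[:2].max(0)+[8,6]).astype(int)
    m[y0:y1,x0:x1]=((img[...,0]-img[...,2])>40)[y0:y1,x0:x1]&(img[...,0]>img[...,1]+10)[y0:y1,x0:x1]
    ys,xx=np.nonzero(m); q=world(s,np.c_[xx,ys],16)
    f=cv2.fitLine(q.astype(np.float32),cv2.DIST_L2,0,.01,.01).ravel(); d=f[:2]*np.sign(f[0]); cen=q.mean(0)
    a=(w-cen)@d; t=(q-cen)@d
    print(n,"clicks",w.round(1).tolist(),"lens",np.diff(a).round(1),"want",-98,-(L-30),"yaw",np.degrees(np.arctan2(d[1],d[0])).round(1),"org est",[(cen+d*v).round(1).tolist() for v in(a[0]-68,a[1]+30,a[2]+L)],"npx",len(q),"mask ext",t.min().round(1),t.max().round(1))
E
```

```text
board [[650.2, 147.1], [631.3, -134.1], [430.5, -119.7], [449.0, 160.5]] [np.float64(201.6), np.float64(281.8), np.float64(201.3), np.float64(280.7)]
yaw -3.955705314804439 -3.838119589755909
stand O [640.00243763   6.54343249]
c1 [[-81.9, 110.0], [-149.9, 109.3]] origin [542.8 123.2]
c2 [[-81.8, 32.2], [-149.8, 32.5]] origin [537.5  46.1]
c3 [[-81.2, -28.1], [-150.6, -29.2]] origin [533.3 -14.8]
c4 [[-82.7, -105.0], [-149.9, -104.3]] origin [528.  -90.6]
8 clicks [[625.4, 373.0], [520.8, 362.8], [445.8, 359.3]] lens [-105.1  -75. ] want -98 -78 yaw 4.6 org est [[557.6, 367.4], [550.6, 366.8], [553.6, 367.1]] npx 340 mask ext -58.8 57.7
20 clicks [[541.6, 245.3], [434.0, 261.1], [354.5, 274.6]] lens [-108.8  -80.6] want -98 -86 yaw -8.9 org est [[474.3, 255.0], [463.7, 256.7], [469.0, 255.8]] npx 342 mask ext -58.8 55.7
34 clicks [[525.3, -260.3], [418.7, -251.3], [329.2, -243.6]] lens [-106.9  -89.8] want -98 -94 yaw -5.8 org est [[457.6, -253.7], [448.7, -252.9], [452.9, -253.3]] npx 333 mask ext -58.7 56.9
48 clicks [[524.3, -372.8], [417.6, -367.0], [322.7, -363.7]] lens [-106.8  -94.9] want -98 -100 yaw -3.9 org est [[456.4, -367.7], [447.7, -367.1], [452.7, -367.5]] npx 338 mask ext -57.8 57.6
```

Call:
{"op": "send_rows", "data": {
  "motion": [
    [-41,-9,0,0,0,0],
    [-41,-9,0,0,0,0],
    [-41,-9,0,0,0,0],
    [-41,-9,0,0,0,0],
    [-41,-9,0,0,0,0],
    [-41,-9,0,0,0,0],
    [-41,-9,0,0,0,0],
    [-40,-9,0,0,0,0]
  ],
  "gripper": 0
}}

```text
t: 0.95
tcp_pos: [554.7, 365.3, 240.3]
ee_rot: [-180.0, -0.0, 153.0]
ft_force: [0.6, 0.2, 0.5]
opening: 1.002
grip_force: 0.0
```

Call:
{"op": "send_rows", "data": {
  "motion": [
    [0,0,30,0,0,-7.9],
    [0,0,30,0,0,-7.9],
    [0,0,30,0,0,-7.9],
    [0,0,30,0,0,-7.9],
    [0,0,0,0,0,0],
    [0,0,0,0,0,0]
  ]
}}

```text
t: 1.55
tcp_pos: [553.6, 366.7, 120.5]
ee_rot: [-180.0, -0.1, -175.6]
ft_force: [0.5, -0.7, 1.0]
opening: 1.001
grip_force: 0.0
```

Call:
{"op": "send_rows", "data": {
  "motion": [
    [0,0,25,0,0,0],
    [0,0,25,0,0,0],
    [0,0,20,0,0,0],
    [0,0,15,0,0,0],
    [0,0,10,0,0,0],
    [0,0,0,0,0,0]
  ]
}}

```text
t: 2.15
tcp_pos: [553.4, 366.8, 25.3]
ee_rot: [-180.0, -0.0, -175.4]
ft_force: [0.5, 0.6, -0.2]
opening: 0.999
grip_force: 0.0
```

Call:
{"op": "send_rows", "data": {
  "motion": [
    [0,0,0,0,0,0],
    [0,0,0,0,0,0],
    [0,0,0,0,0,0],
    [0,0,0,0,0,0],
    [0,0,0,0,0,0],
    [0,0,0,0,0,0]
  ],
  "gripper": 1
}}

```text
t: 2.75
tcp_pos: [553.6, 366.8, 25.8]
ee_rot: [180.0, 0.0, -175.4]
ft_force: [-0.4, 0.1, -0.2]
opening: 0.537
grip_force: 0.0
```

Call:
{"op": "send_rows", "data": {
  "motion": [
    [0,0,0,0,0,0],
    [0,0,0,0,0,0],
    [0,0,0,0,0,0],
    [0,0,0,0,0,0],
    [0,0,0,0,0,0],
    [0,0,0,0,0,0]
  ]
}}

```text
t: 3.35
tcp_pos: [553.5, 366.8, 25.6]
ee_rot: [-180.0, -0.0, -175.4]
ft_force: [-0.6, 0.3, 0.1]
opening: 0.294
grip_force: 30.0
```

Call:
{"op": "send_rows", "data": {
  "motion": [
    [0,0,-10,0,0,0],
    [0,0,-20,0,0,0],
    [0,0,-30,0,0,0],
    [0,0,-30,0,0,0],
    [0,0,-10,0,0,0],
    [0,0,0,0,0,0]
  ]
}}

```text
t: 3.95
tcp_pos: [554.5, 367.4, 127.7]
ee_rot: [179.9, 0.2, -175.4]
ft_force: [-0.1, 0.3, -0.5]
opening: 0.3
grip_force: 30.0
```

```bash
python3 - <<'E'
from h import *
import cv2
o=[]
for n,(x,y) in(("top",(120,80)),("side",(150,180))):
    s=eyes.snapshot(n); o.append(cv2.resize(s["image"][y:y+160,x:x+200,::-1],None,fx=2,fy=2))
s=eyes.snapshot("side"); cv2.imwrite("pics/g1.png",s["image"][:,:,::-1])
E
```

```text
(no output)
```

View pics/g1.png

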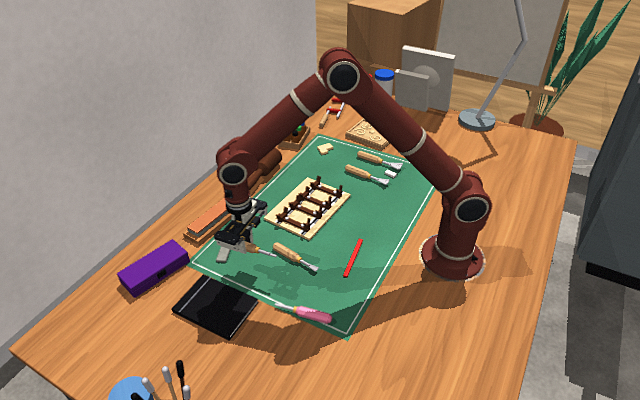

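Call:
{"op": "send_rows", "data": {
  "motion": [
    [3,-20,0,0,0,0],
    [5.5,-40,0,0,0,0],
    [5.5,-40,0,0,0,0],
    [5.5,-40,0,0,0,0],
    [5.5,-40,0,0,0,0],
    [5.5,-40,0,0,0,0],
    [5.5,-40,0,0,0,0],
    [5.5,-40,0,0,0,0]
  ]
}}

```text
t: 4.9
tcp_pos: [535.1, 62.6, 124.1]
ee_rot: [-180.0, -0.2, -175.4]
ft_force: [0.2, 0.0, -1.7]
opening: 0.297
grip_force: 30.0
```

Call:
{"op": "send_rows", "data": {
  "motion": [
    [5,-40,0,0,0,0],
    [5,-40,0,0,0,0],
    [5,-40,0,0,0,0],
    [3,-20,0,0,0,0],
    [2.6,-14,0,0,0,0],
    [0,0,0,0,0,8.5],
    [0,0,0,0,0,0],
    [0,0,0,0,0,0]
  ]
}}

```text
t: 5.7
tcp_pos: [528.1, -89.3, 125.1]
ee_rot: [180.0, -0.1, 176.4]
ft_force: [0.4, -1.0, -0.8]
opening: 0.298
grip_force: 30.0
```

Call:
{"op": "send_rows", "data": {
  "motion": [
    [0,0,15,0,0,0],
    [0,0,20,0,0,0],
    [0,0,10,0,0,0],
    [0,0,0,0,0,0],
    [0,0,0,0,0,0]
  ]
}}

```text
t: 6.2
tcp_pos: [528.6, -90.3, 80.8]
ee_rot: [180.0, 0.0, 176.2]
ft_force: [-0.3, -0.1, -0.5]
opening: 0.295
grip_force: 30.0
```

```bash
python3 - <<'E'
from h import *
s=eyes.snapshot("top"); i=s["image"][:,:,::-1]
a=cv2.resize(i[130:270,255:395],None,fx=4,fy=4,interpolation=cv2.INTER_CUBIC); cv2.imwrite("pics/p1.png",a)
E
```

```text
(no output)
```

View pics/p1.png

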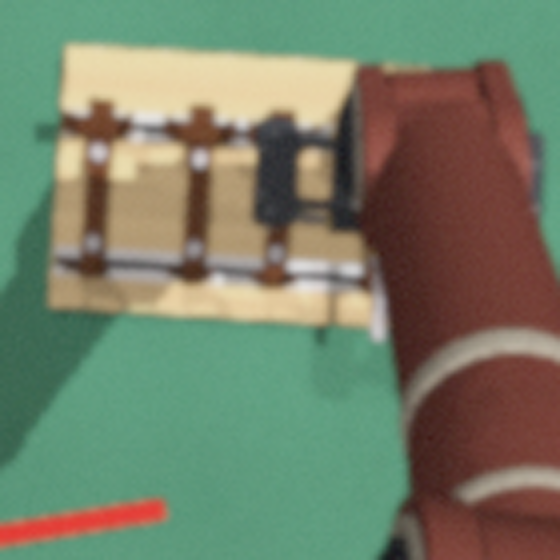

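Call:
{"op": "send_rows", "data": {
  "motion": [
    [0,0,8,0,0,0],
    [0,0,7,0,0,0],
    [0,0,4,0,0,0],
    [0,0,3,0,0,0],
    [0,0,2.5,0,0,0],
    [0,0,0,0,0,0],
    [0,0,0,0,0,0]
  ]
}}

```text
t: 6.95
tcp_pos: [528.4, -90.8, 56.2]
ee_rot: [-180.0, 0.0, 176.1]
ft_force: [0.3, 0.1, 0.3]
opening: 0.298
grip_force: 30.0
```

Call:
{"op": "send_rows", "data": {
  "motion": [
    [0,0,1,0,0,0],
    [0,0,0,0,0,0],
    [0,0,0,0,0,0]
  ]
}}

```text
t: 7.25
tcp_pos: [528.5, -90.8, 55.5]
ee_rot: [-180.0, 0.0, 176.1]
ft_force: [-0.4, 0.4, 1.1]
opening: 0.296
grip_force: 30.0
```

Level with the seated height, so I release with a narrow opening and lift away.

Call:
{"op": "send_rows", "data": {
  "motion": [
    [0,0,0,0,0,0],
    [0,0,0,0,0,0],
    [0,0,0,0,0,0],
    [0,0,0,0,0,0]
  ],
  "gripper": 0.55
}}

```text
t: 7.65
tcp_pos: [528.3, -90.7, 55.1]
ee_rot: [-180.0, -0.0, 176.1]
ft_force: [0.9, 0.1, 0.6]
opening: 0.449
grip_force: 0.0
```

Call:
{"op": "send_rows", "data": {
  "motion": [
    [0,0,-10,0,0,0],
    [0,0,-20,0,0,0],
    [0,0,-30,0,0,0],
    [0,0,-25,0,0,0],
    [0,0,0,0,0,0]
  ]
}}

```text
t: 8.15
tcp_pos: [530.8, -91.0, 144.1]
ee_rot: [-180.0, 0.5, 176.1]
ft_force: [1.1, 0.5, -0.1]
opening: 0.454
grip_force: 0.0
```

Call:
{"op": "send_rows", "data": {
  "motion": [
    [9.5,39,0,0,0,0],
    [9.5,39,0,0,0,0],
    [9.5,39,0,0,0,0],
    [9.5,39,0,0,0,0],
    [9.5,39,0,0,0,0],
    [9.5,39,0,0,0,0],
    [9.5,39,0,0,0,0],
    [9.5,39,0,0,0,0]
  ],
  "gripper": 0.1
}}

```text
t: 8.95
tcp_pos: [472.7, 227.0, 139.8]
ee_rot: [-180.0, -0.0, 176.1]
ft_force: [1.0, -0.4, -1.0]
opening: 0.904
grip_force: 0.0
```

Call:
{"op": "send_rows", "data": {
  "motion": [
    [6.9,29.8,0,0,0,0],
    [0,0,0,0,0,5],
    [0,0,15,0,0,0],
    [0,0,25,0,0,0],
    [0,0,0,0,0,0],
    [0,0,0,0,0,0]
  ]
}}

```text
t: 9.55
tcp_pos: [468.3, 255.6, 99.9]
ee_rot: [-179.9, -0.1, 171.1]
ft_force: [0.3, -0.4, 0.7]
opening: 0.895
grip_force: 0.0
```

```bash
python3 - <<'E'
from h import *
s=eyes.snapshot("top"); i=s["image"][:,:,::-1]
a=cv2.resize(i[130:270,190:390],None,fx=4,fy=4,interpolation=cv2.INTER_CUBIC); cv2.imwrite("pics/p2.png",a)
E
```

```text
(no output)
```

View pics/p2.png

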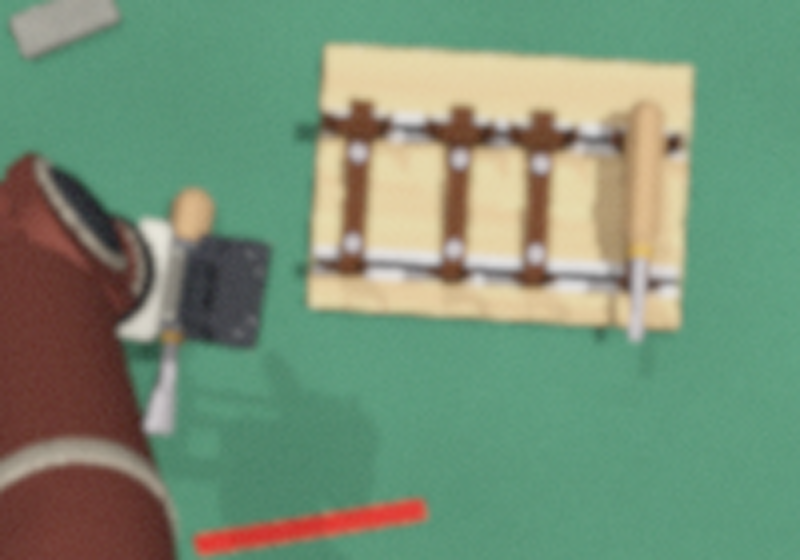

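Gouge_8 lies in the rightmost cradle (butt at crop pixel (648,100), edge at (635,341)), between both saddles' walls. Next I grip gouge_20.

Call:
{"op": "send_rows", "data": {
  "motion": [
    [0,0,25,0,0,0],
    [0,0,22,0,0,0],
    [0,0,15,0,0,0],
    [0,0,8,0,0,0],
    [0,0,4.3,0,0,0],
    [0,0,0,0,0,0]
  ]
}}

```text
t: 10.2
tcp_pos: [469.0, 256.0, 26.2]
ee_rot: [180.0, 0.0, 171.1]
ft_force: [-0.1, -0.4, -0.1]
opening: 0.901
grip_force: 0.0
```

Call:
{"op": "send_rows", "data": {
  "motion": [
    [0,0,0,0,0,0],
    [0,0,0,0,0,0],
    [0,0,0,0,0,0],
    [0,0,0,0,0,0],
    [0,0,0,0,0,0],
    [0,0,0,0,0,0],
    [0,0,0,0,0,0],
    [0,0,0,0,0,0]
  ],
  "gripper": 1
}}

```text
t: 11.0
tcp_pos: [468.7, 255.9, 25.8]
ee_rot: [-180.0, -0.0, 171.1]
ft_force: [-0.6, -0.7, 1.3]
opening: 0.299
grip_force: 30.0
```

Call:
{"op": "send_rows", "data": {
  "motion": [
    [0,0,0,0,0,0],
    [0,0,0,0,0,0],
    [0,0,0,0,0,0]
  ]
}}

```text
t: 11.3
tcp_pos: [468.6, 255.8, 25.8]
ee_rot: [-180.0, -0.0, 171.1]
ft_force: [-0.3, -0.0, 0.7]
opening: 0.298
grip_force: 30.0
```

```bash
python3 - <<'E'
from h import *
s=eyes.snapshot("top")
P=(np.array([(648,100),(635,341)])+.5)/4-.5+[190,130]
w=world(s,P,44); d=(w[0]-w[1]);L=np.linalg.norm(d);d/=L
print(L,w,"org",w[0]-68*d,w[1]+108*d,np.degrees(np.arctan2(d[1],d[0])))
E
```

```text
178.3766117498362 [[599.93526975 -95.92153141]
 [421.9617797  -83.93602098]] org [532.08894615 -91.3524643 ] [529.71770542 -91.19277462] -3.8527301348090606
```

Call:
{"op": "send_rows", "data": {
  "motion": [
    [0,0,-10,0,0,0],
    [0,0,-20,0,0,0],
    [0,0,-30,0,0,0],
    [0,0,-30,0,0,0],
    [0,0,-10,0,0,0],
    [0,0,0,0,0,0]
  ]
}}

```text
t: 11.95
tcp_pos: [469.5, 256.3, 127.4]
ee_rot: [179.9, 0.2, 171.1]
ft_force: [-0.6, 1.3, -1.0]
opening: 0.293
grip_force: 30.0
```

Call:
{"op": "send_rows", "data": {
  "motion": [
    [-7,-17,0,0,0,0],
    [-14,-34,0,0,0,0],
    [-14,-34,0,0,0,0],
    [-14,-34,0,0,0,0],
    [-14,-34,0,0,0,0],
    [-14,-34,0,0,0,0],
    [-14,-34,0,0,0,0],
    [-7,-17,0,0,0,0]
  ]
}}

```text
t: 12.75
tcp_pos: [528.1, 0.9, 124.0]
ee_rot: [-179.8, -0.2, 170.8]
ft_force: [0.1, 0.3, -1.4]
opening: 0.297
grip_force: 30.0
```

Call:
{"op": "send_rows", "data": {
  "motion": [
    [-7.6,-19.4,0,0,0,0],
    [0,0,0,0,0,-5],
    [0,0,0,0,0,0],
    [0,0,15,0,0,0],
    [0,0,20,0,0,0],
    [0,0,10,0,0,0],
    [0,0,0,0,0,0],
    [0,0,0,0,0,0]
  ]
}}

```text
t: 13.55
tcp_pos: [533.2, -14.2, 80.7]
ee_rot: [180.0, -0.0, 176.1]
ft_force: [1.4, -0.6, -0.2]
opening: 0.296
grip_force: 30.0
```

Call:
{"op": "send_rows", "data": {
  "motion": [
    [0,0,8,0,0,0],
    [0,0,7,0,0,0],
    [0,0,4,0,0,0],
    [0,0,3,0,0,0],
    [0,0,2.5,0,0,0],
    [0,0,1,0,0,0],
    [0,0,0,0,0,0],
    [0,0,0,0,0,0]
  ]
}}

```text
t: 14.35
tcp_pos: [533.3, -14.8, 55.8]
ee_rot: [-180.0, 0.0, 176.1]
ft_force: [-1.2, -0.2, 5.0]
opening: 0.298
grip_force: 30.0
```

Call:
{"op": "send_rows", "data": {
  "motion": [
    [0,0,0,0,0,0],
    [0,0,0,0,0,0],
    [0,0,0,0,0,0],
    [0,0,0,0,0,0]
  ],
  "gripper": 0.57
}}

```text
t: 14.75
tcp_pos: [533.4, -14.7, 55.2]
ee_rot: [180.0, -0.0, 176.1]
ft_force: [-0.6, -0.1, 0.2]
opening: 0.429
grip_force: 0.0
```

Call:
{"op": "send_rows", "data": {
  "motion": [
    [0,0,-10,0,0,0],
    [0,0,-20,0,0,0],
    [0,0,-30,0,0,0],
    [0,0,-25,0,0,0],
    [0,0,0,0,0,0]
  ]
}}

```text
t: 15.25
tcp_pos: [535.8, -14.6, 144.3]
ee_rot: [180.0, 0.5, 176.1]
ft_force: [0.7, 0.9, 0.5]
opening: 0.431
grip_force: 0.0
```

Call:
{"op": "send_rows", "data": {
  "motion": [
    [9.5,-37,0,0,0,0],
    [9.5,-37,0,0,0,0],
    [9.5,-37,0,0,0,0],
    [9.5,-37,0,0,0,0],
    [9.5,-37,0,0,0,0],
    [9.5,-37,0,0,0,0],
    [6.9,-21.4,0,0,0,0],
    [0,0,0,0,0,1.9]
  ],
  "gripper": 0.1
}}

```text
t: 16.05
tcp_pos: [450.5, -257.6, 139.8]
ee_rot: [-179.9, -0.1, 173.7]
ft_force: [-0.9, 0.4, -0.2]
opening: 0.9
grip_force: 0.0
```

Call:
{"op": "send_rows", "data": {
  "motion": [
    [0,0,15,0,0,0],
    [0,0,25,0,0,0],
    [0,0,0,0,0,0],
    [0,0,0,0,0,0]
  ]
}}

```text
t: 16.45
tcp_pos: [453.4, -251.9, 100.2]
ee_rot: [179.9, -0.1, 174.3]
ft_force: [0.8, 0.0, -0.1]
opening: 0.9
grip_force: 0.0
```

```bash
python3 - <<'E'
from h import *
s=eyes.snapshot("top"); i=s["image"][:,:,::-1]
a=cv2.resize(i[130:270,255:455],None,fx=4,fy=4,interpolation=cv2.INTER_CUBIC); cv2.imwrite("pics/p3.png",a)
E
```

```text
(no output)
```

View pics/p3.png

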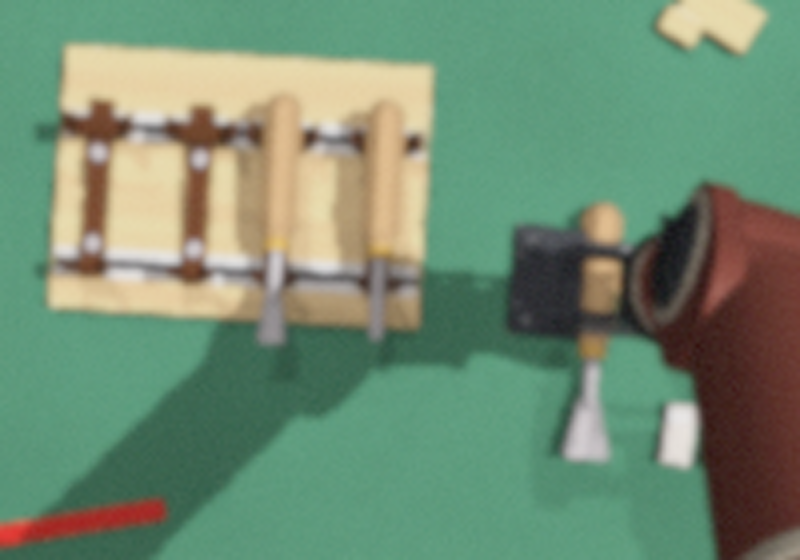

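Gouges 8 and 20 lie straight in the two right cradles (butts at crop pixels (386,100) and (285,97)). The gripper straddles gouge_34 at crop (600,270).

Call:
{"op": "send_rows", "data": {
  "motion": [
    [0,0,25,0,0,0],
    [0,0,22,0,0,0],
    [0,0,15,0,0,0],
    [0,0,8,0,0,0],
    [0,0,4.3,0,0,0],
    [0,0,0,0,0,0]
  ]
}}

```text
t: 17.1
tcp_pos: [453.5, -253.3, 26.4]
ee_rot: [-180.0, 0.0, 174.2]
ft_force: [0.6, -0.7, 0.2]
opening: 0.898
grip_force: 0.0
```

Call:
{"op": "send_rows", "data": {
  "motion": [
    [0,0,0,0,0,0],
    [0,0,0,0,0,0],
    [0,0,0,0,0,0],
    [0,0,0,0,0,0],
    [0,0,0,0,0,0],
    [0,0,0,0,0,0],
    [0,0,0,0,0,0],
    [0,0,0,0,0,0]
  ],
  "gripper": 1
}}

```text
t: 17.9
tcp_pos: [453.1, -253.3, 26.1]
ee_rot: [-180.0, -0.0, 174.2]
ft_force: [-0.6, 0.1, 0.3]
opening: 0.299
grip_force: 30.0
```

Call:
{"op": "send_rows", "data": {
  "motion": [
    [0,0,0,0,0,0],
    [0,0,0,0,0,0],
    [0,0,0,0,0,0]
  ]
}}

```text
t: 18.2
tcp_pos: [453.1, -253.3, 26.0]
ee_rot: [-180.0, -0.0, 174.2]
ft_force: [-0.5, 0.3, 0.2]
opening: 0.3
grip_force: 30.0
```

Call:
{"op": "send_rows", "data": {
  "motion": [
    [0,0,-10,0,0,0],
    [0,0,-20,0,0,0],
    [0,0,-30,0,0,0],
    [0,0,-30,0,0,0],
    [0,0,-10,0,0,0],
    [0,0,0,0,0,0]
  ]
}}

```text
t: 18.8
tcp_pos: [453.8, -253.7, 127.5]
ee_rot: [-179.9, 0.2, 174.2]
ft_force: [-0.1, -0.1, -1.6]
opening: 0.299
grip_force: 30.0
```

Call:
{"op": "send_rows", "data": {
  "motion": [
    [-3.5,20,0,0,0,0],
    [-6.5,37,0,0,0,0],
    [-6.5,37,0,0,0,0],
    [-6.5,37,0,0,0,0],
    [-6.5,37,0,0,0,0],
    [-6.5,37,0,0,0,0],
    [-6.5,37,0,0,0,0],
    [-6.5,37,0,0,0,0]
  ]
}}

```text
t: 19.6
tcp_pos: [529.0, 20.8, 124.2]
ee_rot: [-180.0, -0.2, 174.2]
ft_force: [0.0, 0.3, -1.2]
opening: 0.297
grip_force: 30.0
```

Call:
{"op": "send_rows", "data": {
  "motion": [
    [-4.7,27.4,0,0,0,0],
    [0,0,0,0,0,-1.9],
    [0,0,0,0,0,0],
    [0,0,15,0,0,0],
    [0,0,20,0,0,0],
    [0,0,10,0,0,0],
    [0,0,0,0,0,0],
    [0,0,0,0,0,0]
  ]
}}

```text
t: 20.4
tcp_pos: [537.3, 45.2, 81.0]
ee_rot: [-180.0, -0.0, 176.0]
ft_force: [1.0, 0.4, -0.5]
opening: 0.298
grip_force: 30.0
```

Call:
{"op": "send_rows", "data": {
  "motion": [
    [0,0,8,0,0,0],
    [0,0,7,0,0,0],
    [0,0,4,0,0,0],
    [0,0,3,0,0,0],
    [0,0,2,0,0,0],
    [0,0,1,0,0,0],
    [0,0,0,0,0,0],
    [0,0,0,0,0,0]
  ]
}}

```text
t: 21.2
tcp_pos: [537.5, 46.2, 56.2]
ee_rot: [180.0, 0.0, 176.1]
ft_force: [0.5, 0.5, -2.1]
opening: 0.293
grip_force: 30.0
```

Call:
{"op": "send_rows", "data": {
  "motion": [
    [0,0,1,0,0,0],
    [0,0,0,0,0,0],
    [0,0,0,0,0,0]
  ]
}}

```text
t: 21.5
tcp_pos: [537.6, 46.2, 56.0]
ee_rot: [-180.0, 0.0, 176.1]
ft_force: [-1.3, -0.2, 5.1]
opening: 0.297
grip_force: 30.0
```

Call:
{"op": "send_rows", "data": {
  "motion": [
    [0,0,0,0,0,0],
    [0,0,0,0,0,0],
    [0,0,0,0,0,0],
    [0,0,0,0,0,0]
  ],
  "gripper": 0.57
}}

```text
t: 21.9
tcp_pos: [537.4, 46.2, 54.9]
ee_rot: [-180.0, -0.0, 176.1]
ft_force: [-0.0, 0.8, 0.1]
opening: 0.428
grip_force: 0.0
```

Call:
{"op": "send_rows", "data": {
  "motion": [
    [0,0,-10,0,0,0],
    [0,0,-20,0,0,0],
    [0,0,-30,0,0,0],
    [0,0,-25,0,0,0],
    [0,0,0,0,0,0]
  ]
}}

```text
t: 22.4
tcp_pos: [539.8, 46.6, 144.0]
ee_rot: [179.9, 0.5, 176.1]
ft_force: [0.6, 0.8, -0.2]
opening: 0.43
grip_force: 0.0
```

Call:
{"op": "send_rows", "data": {
  "motion": [
    [5,-38,0,0,0,0],
    [5,-38,0,0,0,0],
    [5,-38,0,0,0,0],
    [5,-38,0,0,0,0],
    [5,-38,0,0,0,0],
    [5,-38,0,0,0,0],
    [5,-38,0,0,0,0],
    [5,-38,0,0,0,0]
  ],
  "gripper": 0.1
}}

```text
t: 23.2
tcp_pos: [476.0, -255.7, 139.7]
ee_rot: [180.0, -0.1, 176.1]
ft_force: [0.8, -0.1, -0.2]
opening: 0.9
grip_force: 0.0
```

Call:
{"op": "send_rows", "data": {
  "motion": [
    [5,-38,0,0,0,0],
    [5,-38,0,0,0,0],
    [6.2,-38.4,0,0,0,0],
    [0,0,15,0,0,0],
    [0,0,25,0,0,0],
    [0,0,0,0,0,0],
    [0,0,0,0,0,0]
  ]
}}

```text
t: 23.9
tcp_pos: [452.8, -366.9, 99.7]
ee_rot: [179.9, -0.1, 176.2]
ft_force: [-0.2, -0.6, 1.0]
opening: 0.901
grip_force: 0.0
```

```bash
python3 - <<'E'
from h import *
s=eyes.snapshot("top"); i=s["image"][:,:,::-1]
a=cv2.resize(i[130:270,262:462],None,fx=4,fy=4,interpolation=cv2.INTER_CUBIC); cv2.imwrite("pics/p4.png",a)
E
```

```text
(no output)
```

View pics/p4.png

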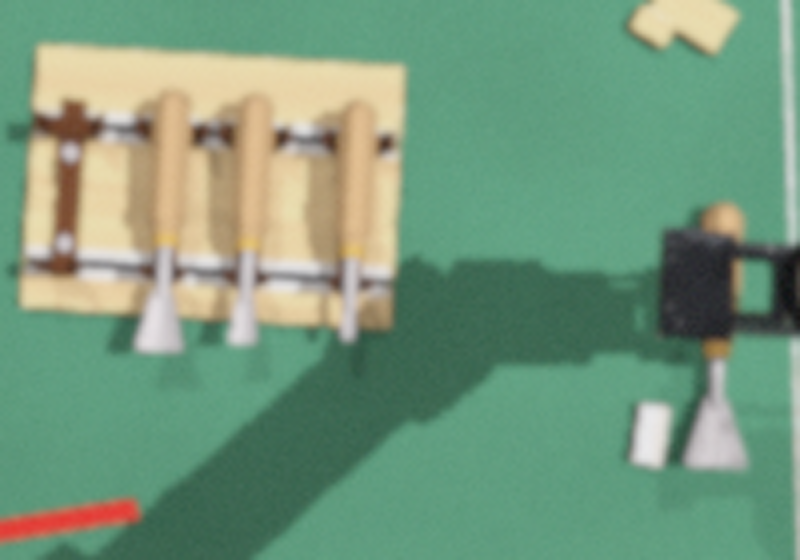

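Three are seated in order, with butts at crop (356,101), (257,95) and (173,91). Now I grip gouge_48.

Call:
{"op": "send_rows", "data": {
  "motion": [
    [0,0,25,0,0,0],
    [0,0,22,0,0,0],
    [0,0,15,0,0,0],
    [0,0,8,0,0,0],
    [0,0,3.8,0,0,0],
    [0,0,0,0,0,0]
  ]
}}

```text
t: 24.55
tcp_pos: [453.3, -367.6, 26.5]
ee_rot: [-180.0, 0.0, 176.1]
ft_force: [-0.0, -0.9, -0.2]
opening: 0.899
grip_force: 0.0
```

Call:
{"op": "send_rows", "data": {
  "motion": [
    [0,0,0,0,0,0],
    [0,0,0,0,0,0],
    [0,0,0,0,0,0],
    [0,0,0,0,0,0],
    [0,0,0,0,0,0],
    [0,0,0,0,0,0],
    [0,0,0,0,0,0],
    [0,0,0,0,0,0]
  ],
  "gripper": 1
}}

```text
t: 25.35
tcp_pos: [453.0, -367.5, 26.2]
ee_rot: [-180.0, -0.0, 176.1]
ft_force: [-0.2, -0.0, 0.1]
opening: 0.299
grip_force: 30.0
```

Call:
{"op": "send_rows", "data": {
  "motion": [
    [0,0,0,0,0,0],
    [0,0,0,0,0,0],
    [0,0,0,0,0,0]
  ]
}}

```text
t: 25.65
tcp_pos: [453.0, -367.5, 26.3]
ee_rot: [-180.0, -0.0, 176.1]
ft_force: [-0.5, -0.4, 0.1]
opening: 0.299
grip_force: 30.0
```

Call:
{"op": "send_rows", "data": {
  "motion": [
    [0,0,-10,0,0,0],
    [0,0,-20,0,0,0],
    [0,0,-30,0,0,0],
    [0,0,-30,0,0,0],
    [0,0,-10,0,0,0],
    [0,0,0,0,0,0]
  ]
}}

```text
t: 26.25
tcp_pos: [453.8, -368.0, 127.9]
ee_rot: [-179.9, 0.2, 176.1]
ft_force: [1.0, -0.2, -1.0]
opening: 0.296
grip_force: 30.0
```

Call:
{"op": "send_rows", "data": {
  "motion": [
    [-2.2,20,0,0,0,0],
    [-4.4,40,0,0,0,0],
    [-4.4,40,0,0,0,0],
    [-4.4,40,0,0,0,0],
    [-4.4,40,0,0,0,0],
    [-4.4,40,0,0,0,0],
    [-4.4,40,0,0,0,0],
    [-4.4,40,0,0,0,0]
  ]
}}

```text
t: 27.05
tcp_pos: [505.1, -68.7, 124.6]
ee_rot: [180.0, -0.2, 176.1]
ft_force: [0.7, 0.4, -1.8]
opening: 0.296
grip_force: 30.0
```

Call:
{"op": "send_rows", "data": {
  "motion": [
    [-4.4,40,0,0,0,0],
    [-4.4,40,0,0,0,0],
    [-4.4,40,0,0,0,0],
    [-4.4,40,0,0,0,0],
    [-5.6,35.7,0,0,0,0],
    [0,0,0,0,0,0],
    [0,0,0,0,0,0]
  ]
}}

```text
t: 27.75
tcp_pos: [541.3, 123.9, 124.5]
ee_rot: [-179.9, -0.2, 176.3]
ft_force: [0.4, -1.0, -2.6]
opening: 0.3
grip_force: 30.0
```

Call:
{"op": "send_rows", "data": {
  "motion": [
    [0,0,15,0,0,0],
    [0,0,20,0,0,0],
    [0,0,10,0,0,0],
    [0,0,0,0,0,0],
    [0,0,0,0,0,0]
  ]
}}

```text
t: 28.25
tcp_pos: [542.6, 122.4, 81.2]
ee_rot: [-180.0, -0.0, 176.1]
ft_force: [0.9, -1.0, -1.5]
opening: 0.297
grip_force: 30.0
```

Call:
{"op": "send_rows", "data": {
  "motion": [
    [0,0,8,0,0,0],
    [0,0,7,0,0,0],
    [0,0,4,0,0,0],
    [0,0,3,0,0,0],
    [0,0,2,0,0,0],
    [0,0,1,0,0,0],
    [0,0,0,0,0,0],
    [0,0,0,0,0,0]
  ]
}}

```text
t: 29.05
tcp_pos: [542.7, 123.3, 56.4]
ee_rot: [180.0, 0.0, 176.1]
ft_force: [0.3, -0.4, -1.2]
opening: 0.297
grip_force: 30.0
```

Lower 1 mm to contact, release, lift, and move away to the left for the last check.

Call:
{"op": "send_rows", "data": {
  "motion": [
    [0,0,1,0,0,0],
    [0,0,0,0,0,0],
    [0,0,0,0,0,0]
  ]
}}

```text
t: 29.35
tcp_pos: [542.8, 123.4, 56.1]
ee_rot: [180.0, 0.0, 176.1]
ft_force: [-1.3, -0.0, 6.1]
opening: 0.295
grip_force: 30.0
```

Call:
{"op": "send_rows", "data": {
  "motion": [
    [0,0,0,0,0,0],
    [0,0,0,0,0,0],
    [0,0,0,0,0,0],
    [0,0,0,0,0,0]
  ],
  "gripper": 0.57
}}

```text
t: 29.75
tcp_pos: [542.6, 123.3, 55.1]
ee_rot: [-180.0, -0.0, 176.1]
ft_force: [-0.1, 0.1, 0.3]
opening: 0.43
grip_force: 0.0
```

Call:
{"op": "send_rows", "data": {
  "motion": [
    [0,0,-10,0,0,0],
    [0,0,-20,0,0,0],
    [0,0,-30,0,0,0],
    [0,0,-35,0,0,0],
    [0,0,-35,0,0,0],
    [0,0,0,0,0,0]
  ]
}}

```text
t: 30.35
tcp_pos: [545.7, 124.3, 190.9]
ee_rot: [179.8, 0.6, 176.1]
ft_force: [0.7, 0.0, 0.4]
opening: 0.428
grip_force: 0.0
```

Call:
{"op": "send_rows", "data": {
  "motion": [
    [0,35,0,0,0,0],
    [0,35,0,0,0,0],
    [0,35,0,0,0,0],
    [0,35,0,0,0,0],
    [0,35,0,0,0,0],
    [0,35,0,0,0,0],
    [0,0,0,0,0,0],
    [0,0,0,0,0,0]
  ]
}}

```text
t: 31.15
tcp_pos: [555.9, 333.3, 184.4]
ee_rot: [-179.9, -0.1, 176.2]
ft_force: [0.7, -0.5, 0.2]
opening: 0.431
grip_force: 0.0
```

```bash
python3 - <<'E'
from h import *
s=eyes.snapshot("top"); i=s["image"][:,:,::-1]
a=cv2.resize(i[130:240,255:375],None,fx=5,fy=5,interpolation=cv2.INTER_CUBIC); cv2.imwrite("pics/p5.png",a)
s=eyes.snapshot("side"); i=s["image"][:,:,::-1]
a=cv2.resize(i[160:260,250:380],None,fx=5,fy=5,interpolation=cv2.INTER_CUBIC); cv2.imwrite("pics/p6.png",a)
E
```

View pics/p5.png

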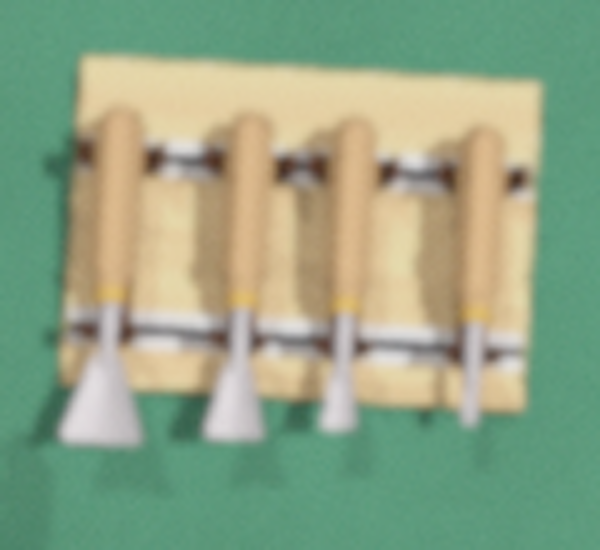

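View pics/p6.png

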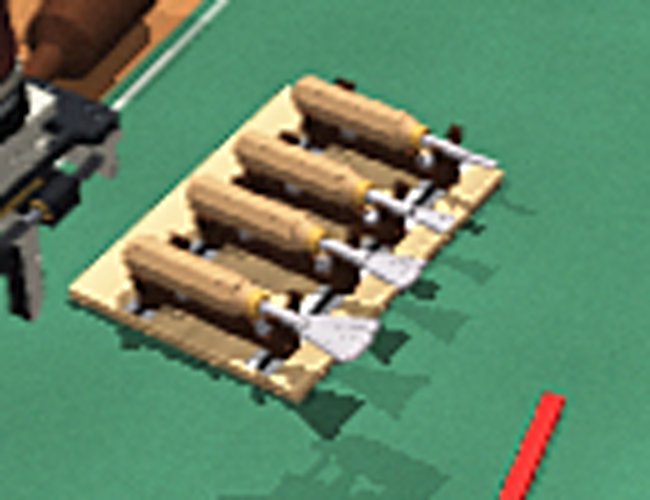

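All four are seated: butts at crop (122,103), (253,111), (356,116), (484,125), and edges at (100,443), (233,440), (338,432), (470,427). One numeric check, then hand in if every offset is below 8 mm.

```bash
python3 - <<'E'
from h import *
from workcell import workorder
s=eyes.snapshot("top"); c=lambda p:(np.array(p)+.5)/5-.5+[255,130]
ok=True
for n,b,e,L,o in((48,(122,103),(100,443),130,(542.8,123.2)),(34,(253,111),(233,440),124,(537.5,46.1)),(20,(356,116),(338,432),116,(533.3,-14.8)),(8,(484,125),(470,427),108,(528,-90.6))):
    w=world(s,c([b,e]),44); d=w[0]-w[1]; l=np.linalg.norm(d); d/=l
    g=w.mean(0)+d*(L-68)/2; r=np.linalg.norm(g-o); ok&=r<8
    print(n,l.round(1),68+L,(g-o).round(1),np.degrees(np.arctan2(d[1],d[0])).round(1))
print(ok, ctrl.get_state()["qd"].round(2))
if ok: print(workorder.close_job())
E
```

```text
48 201.5 198 [2.8 0.6] -3.9
34 194.9 192 [2.9 0.1] -3.9
20 187.1 184 [ 3.4 -0.1] -3.8
8 178.7 176 [ 2.8 -0.5] -3.4
True [ 0.47 -0.24 -0.15 -0.21 -0.19  0.11 -0.01]
the job is handed in; nothing more can be done
None
```

All four gouges lie seated in order, 8, 20, 34, 48 mm outward from the panel, each about 3 mm from its cradle origin and aligned within half a degree; the job was handed in at about 31 s (the hand-in gave no verdict).

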